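# Snap a castor into a PC trolley and tug-test it

## Robot

A 7-joint arm with a two-finger parallel gripper is mounted at the origin on the work surface. World frame = base frame: x ahead of the robot, y to its left, z up, the work surface at z = 0. Lengths are in m, angles in rad, forces in N, time in s.
With the tool pointing down it reaches from about 0.4 to 0.9 m from the base axis. Payload 5.5 kg.
Tool frame: the origin (TCP) lies midway between the tips of the shut fingers; the grasp point (between the pads) lies 19 mm behind it (manip.grip_depth is the distance from the TCP to the grasp point, in m); z points along the fingers, y is the line along which they close (so a half turn about z gives the same grasp; the last joint's range is limited). The gripper opens to 92 mm and grips with 3 to 60 N. Pads are 19 mm wide; open, the fingers measure 130 mm over their backs; the gripper's body (75 mm by 190 mm) begins 47 mm behind the grasp point.
Start: joints at [1.55, 0.501, -0.427, 1.55, 0.221, 1.138, -0.21], TCP at [0.182, -0.624, 0.227] pointing down, gripper open.
Joint ranges: [-2.88, 2.88], [-0.31, 2.03], [-1.54, 1.56], [0.2, 2.42], [-1.41, 4.55], [0.19, 2.02], [-2.57, 2.57]. Speed limits (rad/s): [2.57, 2.57, 3.14, 3.14, 3.14, 3.14, 3.14].

## Interface

Orientations are given as a unit quaternion [x, y, z, w].
In Python, from bench import manip, effector, viewer gives the robot as it stands. Calls block until the motion is done:
- manip.move_pose(position, orientation): joint-space move of the TCP to a pose.
- manip.servo_line(position, ori=None, vel=0.15): straight line of the TCP; ori=None keeps the orientation; vel is the mean speed in m/s.
- manip.movej(angles): joint-space move.
- effector.open_jaws() and effector.close(f_grip=None): open the fingers fully, or close them until they stop; f_grip is the grip in N (None keeps the last).
- manip.sleep(seconds).
- manip.solve_ik(position, orientation): joint angles nearest the present ones, or None.
- viewer.get_image(name): name is "side" or "top"; returns the picture (420x560x3 uint8, red, green, blue); there is no depth.
- viewer.get_calibration(name): a dict with "vfov" (degrees; the focal length in pixels is half the picture's height over the tangent of half this angle, whatever the lens; pixels are square), "cx", "cy" (the principal point, pixels), "eye" and "attitude" of the camera in the world. Camera axes: x right, y down, z forward; pixel columns grow to the right and rows downward; lengths in m; the calibration is good to about 2 mm. A picture is of the moment at which its call begins. get_calibration takes no time and is no camera call.
A pose or a line that the arm cannot do raises manip.PlanningError and nothing moves.
- manip.hand_in(): hands the job in; it is judged then, once.
Readings, each from a call of its own:
- manip.current_clock(): time.
- manip.current_q(): joint angles.
- manip.current_joint_velocities(): joint speeds.
- manip.current_tau(): joint torques, N m.
- manip.current_tool_pos(): TCP position.
- manip.current_tcp_rot(): TCP orientation.
- manip.current_force(): force on the tool from outside, world axes, zero at the start.
- manip.current_wrist_torque(): the same for the moment, N m.
- manip.current_finger_gap(): finger opening in m.
- manip.current_gripper_force(): force on a finger pad.
Only numpy, scipy, OpenCV 4.12 (cv2) and the standard library are available. Lean on these libraries where they do the work, as an engineer would, in place of code of your own. Each camera call takes 0.05 s, during which the arm holds its last target. There are 200 camera calls.

## Task

The upturned PC trolley on the desk is missing one castor. Take the spare castor out of the cardboard kit block, push its stem fully home into the empty socket until it snaps in, without pressing harder than about 25 N, then tug it straight up with a steady 12 N or so (at least 10, never above 18) for about half a second to confirm that it is retained. Let go with it resting fully home, and leave the glide foot and the glue bottle where they are.

Things in the scene. Friction and masses are not known exactly. Their poses are not given: they have to be found in the camera images.
- trolley: Upturned grey plastic PC-tower trolley, 230 x 440 x 30 mm slab, held fast to the desk; origin at the centre of its underside on the desk, y along its length. Castors stand on three of its corners, at (85,-180), (85,180) and (-85,180) mm in its frame, tops 132 mm above the desk; the empty socket is at (-85,-180) mm.
- socket_mouth (a point): Centre of the mouth of the empty castor socket: a 38 mm square grey plastic block, 36 mm tall, its top 72 mm above the desk, with an upright 13 mm round through hole with a 2.5 mm chamfer. Two sprung steel latches inside snap into the stem's groove; they take about 5 to 13 N to push past and then hold the stem against more than 35 N. A seated castor has 1 to 5 mm of free axial play in the socket, different each time and not visible. z is up along the hole.
- latch (a joint): Lift of the sprung latch unit inside the socket, in m, 0 at rest: it shows the pull on the seated castor. Once the free play is taken up it lifts about 1 mm per 10 N of pull (about 1.1 mm at 12 N, 1.7 mm at 18 N). It goes slightly below 0 while the stem is being pushed through the latches. The block itself is rigid.
- castor_grip (a point): Point on the stem axis of the loose spare castor, half-way up its wheels, 35 mm above the underside of its collar: where to grip it. The castor stands stem-down. Two black wheels, 50 mm in diameter and 44 mm over their flat outer faces; the axle runs along y and lies 8 mm to +x of this point; wheels span 10 to 60 mm above the collar underside. Mass about 0.1 kg. z is up along the stem axis.
- castor_collar (a point): Centre of the underside of the spare castor's round steel collar (26 mm across, 6 mm thick). Below it the steel stem, 12 mm in diameter and 32 mm long with a tapered tip and a groove, points down (-z). Fully home, this point meets the socket mouth and the collar lies on the block.
- kit: Brown cardboard kit block, 150 x 90 x 40 mm, fixed to the desk, origin at the centre of its underside; two 14 mm holes in its top, 35 mm deep, at x = -42 and +42 mm. The spare castor's stem stands loosely in one and the glide foot's in the other.
- glide_mid (a point): Middle of the glide foot, a 22 mm steel collar 14 mm tall under a black 40 mm disc 8 mm thick; it stands in the other hole of the kit block. Not to be moved.
- glue_mid (a point): Middle of a white glue bottle, 44 mm in diameter, 130 mm tall, standing beyond the kit block. Not to be moved.
Things that resemble listed ones, but are neither listed nor needed, are in the scene too. Leave any red or turquoise look-alike of the part that bears castor_grip alone.

How it is judged:
On the way, in this order (a step that is already met when the one before it is completed fails the run):
1. the castor is pushed fully home in the socket (collar within 2 mm of the mouth, upright) (z of castor_collar in the frame of socket_mouth between -0.003 and 0.002 m and horizontal distance between castor_collar and socket_mouth below 0.003 m and angle between castor_collar's own z axis and vertical below 0.12 rad), for 0.1 s.
2. the seated castor is tugged upward with about 10 N or more (latch lift over 0.85 mm) for a quarter second and stays retained (collar within 7.5 mm of the mouth, play included) (z of castor_collar in the frame of socket_mouth between -0.003 and 0.0075 m and horizontal distance between castor_collar and socket_mouth below 0.003 m and angle between castor_collar's own z axis and vertical below 0.12 rad and value of joint latch above 0.00085 m), for 0.25 s.
At the end, for the whole second after the job is handed in: The castor is released and at rest (slower than 10 mm/s), stem-down in the socket: collar underside no more than 2 mm above (or 3 mm below) the mouth and 3 mm sideways, tilted less than 0.12 rad, and the latch is unloaded (between -1.0 and +0.5 mm) (all of step 1 and linear speed of castor below 0.01 m/s and value of joint latch between -0.001 and 0.0005 m); the robot touches nothing.
It fails at once if the castor is tugged with more than about 19 N (latch lift above 1.9 mm) (value of joint latch above 0.00185 m).
It fails at once if the castor is pressed on the trolley with more than 45 N (contact force between castor and trolley above 45 N).
It fails at once if the glide foot or glue bottle is moved by more than 30 mm (distance of any of glide_mid, glue_mid from where it was at the start of the episode above 0.03 m).
It also fails if it takes over 64 s, if anything falls off the work surface, if the arm or the gripper's body presses on something with over 40 N, if the wrist force passes 120 N, or if a joint passes its speed limit or range.

## Working session

There is one attempt and no reset: what is moved stays moved. The work goes in short steps, each a Python script; the robot and the scene stay as the last script left them, time stands still between calls to the robot, and variables do not carry over. Pictures are saved under pics/ and viewed, at most 10 in all, crops included, and the job is handed in when it is done.

```bash
mkdir -p pics; python3 - <<'E'
from bench import manip, effector, viewer
import cv2
for n in("side","top"):
    cv2.imwrite(f"pics/{n}0.png",viewer.get_image(n)[:,:,::-1]); print(n,viewer.get_calibration(n))
print(manip.current_clock(),manip.current_tcp_rot(),manip.current_force(),manip.grip_depth)
E
```

```text
side {'vfov': 55.96428576998337, 'cx': 282.8561267836686, 'cy': 209.10463997686557, 'eye': array([ 0.42404778, -0.56913472,  0.8296289 ]), 'attitude': array([ 0.93127734, -0.16156975,  0.05071993, -0.32256041])}
top {'vfov': 44.383691563698015, 'cx': 285.4005793384527, 'cy': 212.81551516970794, 'eye': array([ 0.4221909 , -0.01784004,  1.03133552]), 'attitude': array([-0.69766231,  0.7094969 , -0.05937038,  0.07972832])}
0.1 [ 9.89948437e-01  1.41425942e-01 -1.04948651e-04 -8.85036934e-04] [-1.02292996  0.17619822 -0.23094088] 0.0188
```

View pics/side0.png

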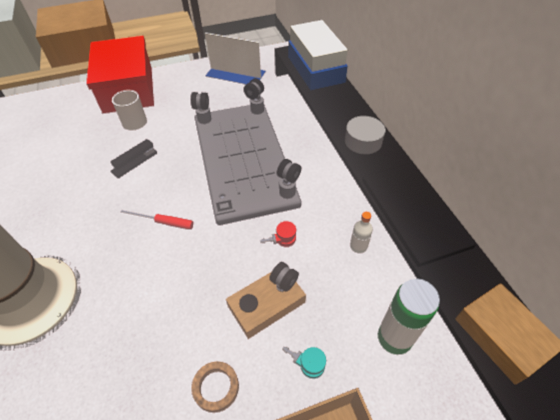

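View pics/top0.png

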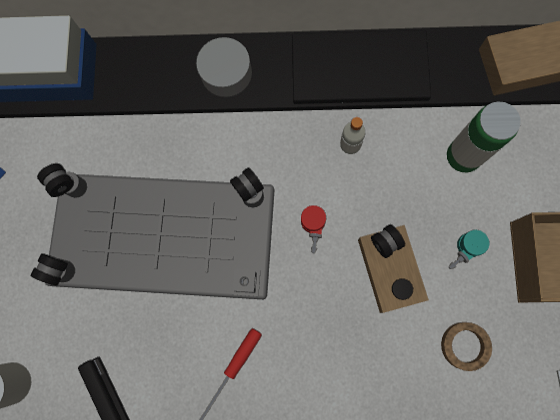

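The pictures show three candidates. The black-wheeled castor is in the brown kit block at side (285,276) / top (388,240). The red look-alike is at side (286,234) / top (314,218), and the turquoise one is at side (313,362) / top (474,243). The black one fits: it is black and stands stem-down in the kit hole. The glide is at side (249,303) / top (402,289), and the empty socket is at side (224,205) / top (245,282). I'll confirm with one enlarged crop.

```bash
cat > h.py <<'E'
import numpy as np
from scipy.spatial.transform import Rotation as R
from bench import manip, effector, viewer
C={n:viewer.get_calibration(n) for n in("side","top")}
def ray(n,u,v):
    c=C[n]; f=210/np.tan(np.radians(c["vfov"]/2))
    d=R.from_quat(c["attitude"]).apply([(u-c["cx"])/f,(v-c["cy"])/f,1]); return c["eye"],d/np.linalg.norm(d)
def tri(ps,pt):
    A=[];b=[]
    for n,p in(("side",ps),("top",pt)):
        e,d=ray(n,*p);P=np.eye(3)-np.outer(d,d);A.append(P);b.append(P@e)
    A=np.vstack(A);b=np.hstack(b);x=np.linalg.lstsq(A,b,rcond=None)[0]
    return x,np.linalg.norm(A@x-b)
def proj(n,X):
    c=C[n]; f=210/np.tan(np.radians(c["vfov"]/2))
    q=R.from_quat(c["attitude"]).inv().apply(np.array(X)-c["eye"]); return q[...,:2]/q[...,2:]*f+[c["cx"],c["cy"]]
def plane(n,p,z):
    e,d=ray(n,*p); return e+d*(z-e[2])/d[2]
E
python3 - <<'E'
from h import *
import cv2
s=cv2.imread("pics/side0.png");t=cv2.imread("pics/top0.png")
def cr(i,x,y,w=100,h=75):return cv2.resize(i[y:y+h,x:x+w],None,fx=4,fy=4,interpolation=cv2.INTER_CUBIC)
cv2.imwrite("pics/c1.png",np.vstack([np.hstack([cr(s,222,256),cr(t,346,222)]),np.hstack([cr(s,204,155),cr(t,200,228)])]))
for a,b in(((285,276),(388,240)),((249,303),(402,289)),((224,205),(245,282))):print(tri(a,b))
for p in((190,175+5),):pass
E
```

```text
(array([ 0.5579965 , -0.18203796,  0.07533   ]), np.float64(0.00017289174668434515))
(array([ 0.46852554, -0.20644826,  0.05610938]), np.float64(0.0007236380495322377))
(array([0.48706461, 0.08994653, 0.02971778]), np.float64(0.00035310468788363344))
```

View pics/c1.png

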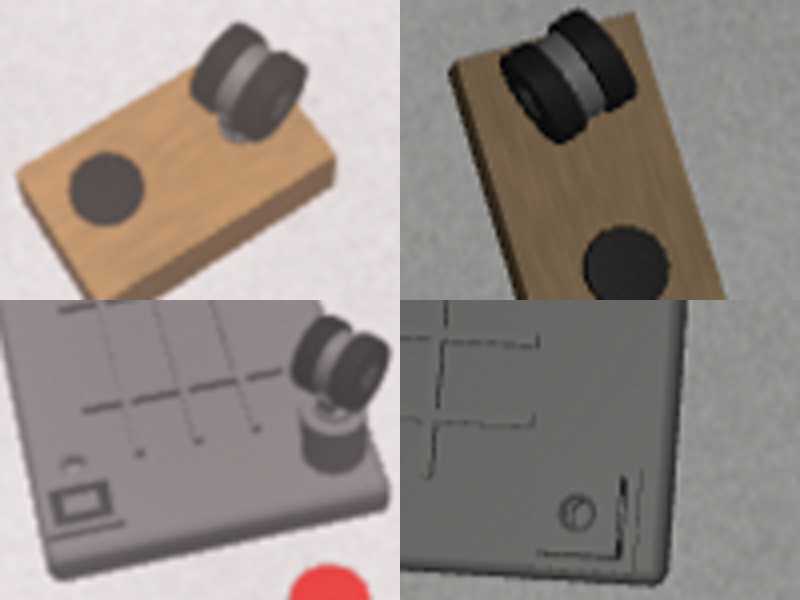

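The crop confirms the black twin-wheel castor in the kit hole. Crop row 2 shows the socket hole at top ≈ (244.3,281) and side ≈ (222.8,196.3). Next I'll fit the wheel silhouettes for the castor pose.

```bash
cat >> h.py <<'E'
import cv2
from scipy.optimize import minimize
def cyl(p):  # p: grip x,y,z,yaw
    a=np.linspace(0,2*np.pi,48,endpoint=False); L=[]
    for y in(-.022,.022):
        L.append(np.c_[.008+.025*np.cos(a),0*a+y,.025*np.sin(a)])
    return R.from_euler('z',p[3]).apply(np.vstack(L))+p[:3]
def hull(pts): return cv2.convexHull(np.float32(pts).reshape(-1,1,2))
def darkhull(img,box,thr):
    x,y,w,h=box; g=img[y:y+h,x:x+w].max(2); g=cv2.resize(g,None,fx=4,fy=4,interpolation=cv2.INTER_CUBIC)
    m=(g<thr).astype(np.uint8); n,l,s,_=cv2.connectedComponentsWithStats(m)
    keep=np.isin(l,[i for i in range(1,n) if s[i,4]>250])
    ys,xs=np.nonzero(keep); return hull(np.c_[xs,ys]/4-.375+[x,y])
def fit(H,p0):
    def cost(p):
        c=0
        for n,h in H.items():
            q=hull(proj(n,cyl(p))); i=cv2.intersectConvexConvex(h,q)[0]
            c+=1-i/(cv2.contourArea(h)+cv2.contourArea(q)-i)
        return c
    best=None
    for yaw in p0[3]:
        r=minimize(cost,[*p0[:3],yaw],method="Nelder-Mead",options=dict(initial_simplex=np.array([*p0[:3],yaw])+np.vstack([np.zeros(4),np.diag([.01,.01,.01,.4])]),maxiter=600,xatol=1e-5,fatol=1e-5))
        print("  yaw0 %.2f ->"%yaw,r.x.round(4),round(r.fun,4))
        if best is None or r.fun<best.fun: best=r
    return best.x,best.fun
E
python3 - <<'E'
from h import *
s=cv2.imread("pics/side0.png");t=cv2.imread("pics/top0.png")
H={"side":darkhull(s,(266,259,36,37),105),"top":darkhull(t,(366,222,44,40),62)}
for n in H: print(n,cv2.boundingRect(H[n]),cv2.contourArea(H[n]))
print(fit(H,[.555,-.182,.075,np.arange(0,6.2,.8)]))
sk,e=tri((222.8,196.3),(244.3,281)); print("socket",sk,e)
g=tri((248.6,302.9),(402.2,288.9));print("glide",g)
# kit top corners (side crop / top crop)
print("kit cornersS z.04",[plane("side",(222+a/4,256+b/4),.04)[:2].round(4) for a,b in((18,175),(335,155),(98,300),(238,38))])
print("kit cornersT z.04",[plane("top",(346+a/4,222+b/4),.04)[:2].round(4) for a,b in((52,68),(234,14))])
v=np.float32([cv2.resize(s,None,fx=1,fy=1).shape[:2]])
im=np.hstack([cv2.resize(x[y:y+75,a:a+100],None,fx=4,fy=4) for x,a,y in((s,240,250),(t,340,205))])
E
```

```text
side (269, 261, 29, 30) 527.65625
top (370, 224, 35, 34) 720.09375
  yaw0 0.00 -> [ 0.55   -0.1854  0.07    0.5597] 0.1485
  yaw0 0.80 -> [ 0.55   -0.1854  0.07    0.5597] 0.1485
  yaw0 1.60 -> [ 0.5606 -0.1876  0.0768  2.0997] 0.283
  yaw0 2.40 -> [ 0.5606 -0.1876  0.0768  2.0999] 0.283
  yaw0 3.20 -> [ 0.5635 -0.177   0.0701  3.7012] 0.1485
  yaw0 4.00 -> [ 0.5635 -0.1769  0.07    3.7014] 0.1485
  yaw0 4.80 -> [ 0.5525 -0.1738  0.0768  5.2417] 0.283
  yaw0 5.60 -> [ 0.5525 -0.1738  0.0767  5.2414] 0.283
(array([ 0.54997509, -0.18544436,  0.07004202,  0.55969256]), np.float64(0.14850926845872903))
socket [0.48733657 0.08718037 0.06750299] 0.0008542364903798372
glide (array([ 0.46818292, -0.20656247,  0.05742382]), np.float64(7.447412696835755e-05))
kit cornersS z.04 [array([ 0.4264, -0.1753]), array([ 0.5914, -0.2221]), array([ 0.4477, -0.2561]), array([ 0.5659, -0.1359])]
kit cornersT z.04 [array([ 0.5659, -0.1324]), array([ 0.5907, -0.2214])]
```

```bash
cat >> h.py <<'E'
def down(a): return [np.cos(a/2),np.sin(a/2),0,0]   # tool x at world angle a
E
python3 - <<'E'
from h import *
for nm,z,a,b in(("socket",.072,(222.8,196.3),(244.3,281)),("glide",.062,(248.6,302.9),(402.2,288.9))):
    print(nm,plane("side",a,z).round(4),plane("top",b,z).round(4))
s=cv2.imread("pics/side0.png");t=cv2.imread("pics/top0.png")
H={"side":darkhull(s,(266,259,36,37),105),"top":darkhull(t,(366,222,44,40),62)}
for k in H: # z fixed
    u=H[k][:,0]; c=cv2.moments(H[k]); c=np.array([c['m10'],c['m01']])/c['m00']
    m=cv2.moments(hull(proj(k,cyl([.55,-.1854,.075,.56])))); m=np.array([m['m10'],m['m01']])/m['m00']
    d=plane(k,c,.075)-plane(k,m,.075); print(k,"grip at z.075:",(np.array([.55,-.1854])+d[:2]).round(4))
g=np.array([.549,-.185]); T=[*g,.2]
print("ik",manip.solve_ik(T,down(.56)), manip.solve_ik([.487,.087,.2],down(.56)))
manip.move_pose(T,down(.56))
manip.servo_line([*g,.11],vel=.15)
for n in("side","top"):cv2.imwrite(f"pics/{n}1.png",viewer.get_image(n)[:,:,::-1])
a=cv2.imread("pics/side1.png")[230:330,220:340];b=cv2.imread("pics/top1.png")[190:290,330:450]
cv2.imwrite("pics/c2.png",np.hstack([cv2.resize(x,(400,333),interpolation=2) for x in(a,b)]))
print(manip.current_clock(),manip.current_tool_pos(),manip.current_force())
E
```

```text
socket [0.4876 0.0833 0.072 ] [0.4864 0.0867 0.072 ]
glide [ 0.468  -0.2087  0.062 ] [ 0.4679 -0.2057  0.062 ]
side grip at z.075: [ 0.5483 -0.1861]
top grip at z.075: [ 0.5496 -0.185 ]
ik [ 0.90644998  0.49663823 -0.82791439  1.75058233  0.41001802  1.07661227
 -1.07125456] [ 0.66899936  0.42575048 -1.10088288  1.94602674  0.44166115  1.03820121
 -1.63952543]
3.0083 [ 0.55006046 -0.18522059  0.11126136] [-0.05568012 -0.69203568 -0.12525475]
```

View pics/c2.png

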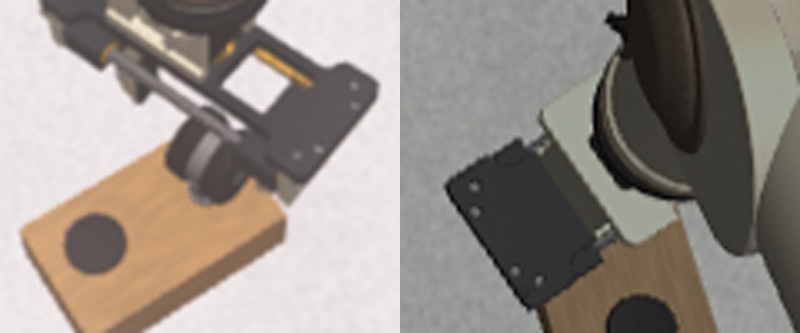

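The jaws straddle the black castor: it sits between the fingers at about side (282,277), with the glide clear at side (249,303). I'll descend and grip.

```bash
python3 - <<'E'
from h import *
p=manip.current_tool_pos()
manip.servo_line([.549,-.185,.0562],vel=.05); manip.sleep(.3)
print(manip.current_tool_pos(),manip.current_force())
effector.close(f_grip=10); manip.sleep(.2)
print("gap",manip.current_finger_gap(),manip.current_gripper_force(),manip.current_force(),manip.current_tool_pos())
effector.close(f_grip=45); manip.sleep(.2)
print("gap",manip.current_finger_gap(),manip.current_gripper_force(),manip.current_force(),manip.current_tool_pos())
manip.servo_line([.549,-.185,.2],vel=.15); manip.sleep(.2)
print(manip.current_finger_gap(),manip.current_force(),manip.current_tool_pos(),manip.current_clock())
manip.servo_line([.487,.0,.2],vel=.2); manip.sleep(.2)
for n in("side","top"):cv2.imwrite(f"pics/{n}2.png",viewer.get_image(n)[:,:,::-1])
print(manip.current_tool_pos(),manip.current_clock())
cv2.imwrite("pics/c3.png",cv2.resize(cv2.imread("pics/side2.png")[100:280,160:400],(800,600),interpolation=2))
E
```

```text
[ 0.54908955 -0.18507001  0.05638469] [ 0.15035861 -0.09919236 -1.09365756]
gap 0.04416655525968198 9.996520578861237 [ 0.60255264 -0.00718467 -0.6118104 ] [ 0.54902168 -0.18498957  0.05618987]
gap 0.043915622646109584 44.99643266201019 [ 0.05048078  0.13488013 -0.0151199 ] [ 0.54902334 -0.18503823  0.05620994]
0.043718498797901524 [ 0.60210474  0.10747016 -1.01288251] [ 0.54848199 -0.18477558  0.19905927] 7.2667
[ 0.48717038 -0.00062262  0.19989004] 8.6917
```

View pics/c3.png

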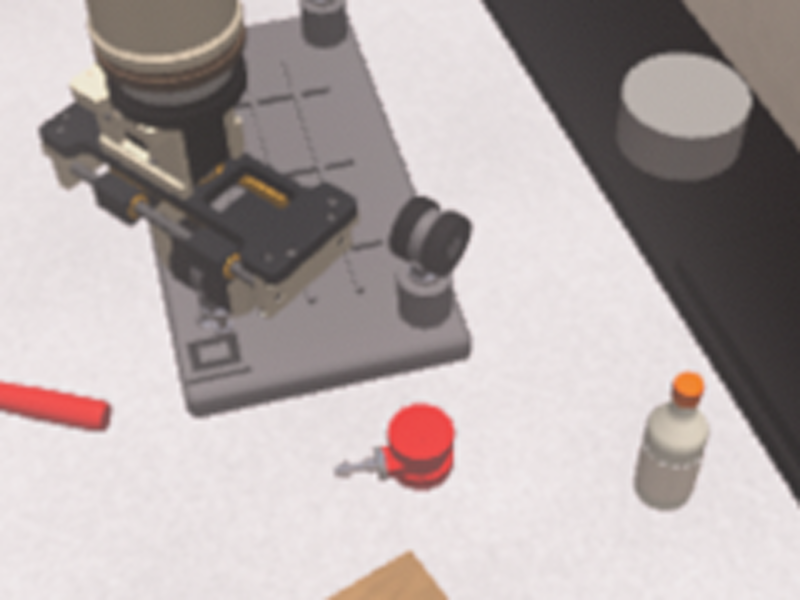

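The castor hangs upright in the jaws with its stem visible at about side (224,193). I'll move over the socket, hover low, and compare stem and hole in the same side view.

```bash
python3 - <<'E'
from h import *
manip.servo_line([.487,.085,.2],vel=.15)
manip.servo_line([.487,.085,.132],vel=.1); manip.sleep(.3)
cv2.imwrite("pics/side3.png",viewer.get_image("side")[:,:,::-1])
p=np.array(manip.current_tool_pos());print(p,manip.current_force(),R.from_quat(manip.current_tcp_rot()).as_matrix()[:,2].round(4))
i=cv2.imread("pics/side3.png");x0,y0=200,160;k=10
a=cv2.resize(i[y0:y0+60,x0:x0+40],None,fx=k,fy=k,interpolation=2);b=a.copy()
c=p-[0,0,.0162]; th=np.linspace(0,6.28,30)
def draw(X,col): cv2.polylines(b,[np.int32((proj("side",np.array(X))-[x0,y0]+.5)*k)],False,col,1)
draw([c,c-[0,0,.032]],(0,255,0))
for z in(0,.006): draw(c+np.c_[.013*np.cos(th),.013*np.sin(th),0*th+z],(0,255,255))
draw(np.array([.4876,.0833,.072])+np.c_[.009*np.cos(th),.009*np.sin(th),0*th],(0,0,255))
cv2.imwrite("pics/c4.png",np.hstack([a,b]))
E
```

```text
[0.48724499 0.08493421 0.13234688] [ 0.05789533 -0.60128083 -1.07913449] [ 7.e-04 -2.e-04 -1.e+00]
```

View pics/c4.png

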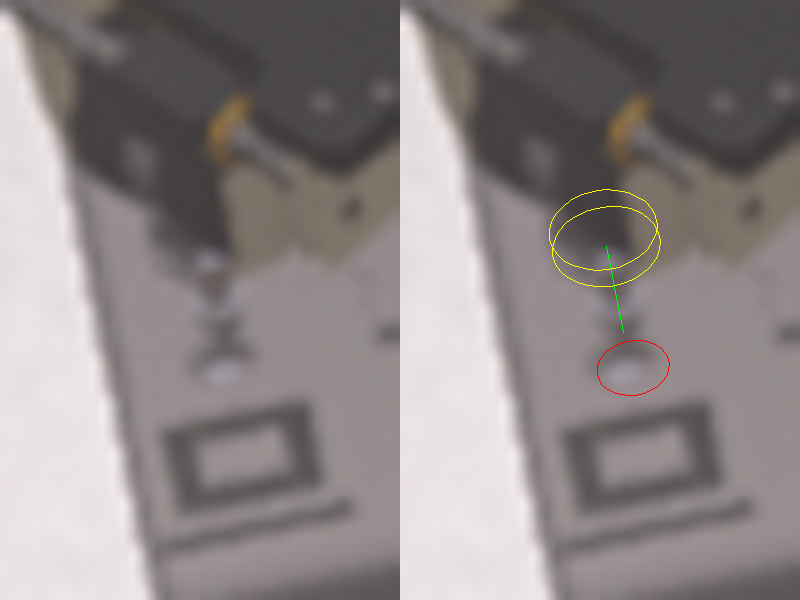

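The overlay shows the stem axis agreeing with the prediction (crop ≈ (215,300)). The hole centre at crop ≈ (222,366) is a little left of the red ring, because my earlier picks missed the half-pixel shift from enlarging. I'll remeasure the hole numerically.

```bash
python3 - <<'E'
from h import *
for n,(u,v),r in(("side",(222,196),7),("top",(244,281),8)):
    g=cv2.imread(f"pics/{n}0.png").astype(float).mean(2); x0,y0=u-r,v-r
    w=g[y0:y0+2*r+1,x0:x0+2*r+1]; d=w-np.median(w); print(n); print(d.round().astype(int))
    for t in(6,10):
        k=cv2.resize(d,None,fx=8,fy=8,interpolation=cv2.INTER_CUBIC); m=(abs(k)>t).astype(np.uint8)
        N,l,s,_=cv2.connectedComponentsWithStats(m); j=l[8*r-20:8*r+20,8*r-20:8*r+20]; j=np.bincount(j[j>0]).argmax()
        ys,xs=np.nonzero(l==j); e=cv2.moments(hull(np.c_[xs,ys])); c=np.array([e['m10'],e['m01']])/e['m00']
        c=(c+.5)/8-.5+[x0,y0]; print(t,c,s[j][:4]/8,plane(n,c,.072).round(4))
E
```

```text
side
[[  1   1   1   0   1   0   0   0   1   0   0  -1   0  -2   1]
 [  2   2   1   1   1   1   1   1   0   0   1   0   0  -1   0]
 [  1   1   1   0   1   1   0   0   0   0   0   0   0  -1   1]
 [  1   1   1   2   2   0  -2  -2  -1   0   0   0   1  -1   0]
 [  2   1   1   1  -2  -6 -10 -13 -12  -6  -1   0   0   1   1]
 [  2   2   2  -1  -8 -17 -28 -33 -30 -24 -11  -2   1   0   0]
 [  2   2   1  -5 -16 -30 -38 -34 -35 -32 -17  -3   1   0   0]
 [  1   2   1  -7 -20 -21 -11  -3  -4 -13  -9  -1   1   0   1]
 [  2   2   1  -2 -12  -5   9  13   7   0  -1   1   1   0   1]
 [  3   2   1   1  -2  -4   4   7   2   1   1   1   1   2   0]
 [  2   2   2   3   2   1   3   3   1   0   2   1  -3  -8 -11]
 [  3   2   3   2   2   2   2  -3  -7 -10 -13 -16 -25 -33 -37]
 [  2   3   2  -5  -8 -12 -16 -23 -33 -37 -42 -47 -52 -53 -55]
 [ -1 -10 -16 -27 -35 -41 -48 -51 -49 -48 -44 -35 -33 -47 -55]
 [ -7 -33 -48 -50 -43 -41 -38 -35 -27 -22 -19  -5  -5 -33 -53]]
6 [221.71127518 195.04755037] [3.375 4.    7.875 5.125] [0.486  0.0883 0.072 ]
10 [221.72909279 194.98869681] [3.625 4.375 7.25  4.25 ] [0.4861 0.088
[... 688 characters left out ...]
 2   1   1 -14 -30  -1   1   0   1]
 [ -1   0   1  -2 -29 -28 -16 -27   3   1  -7 -30 -13   1   1   1   1]
 [  0   0   0   0 -14 -36 -30 -28 -11 -12 -28 -22  -1   1   0   1   1]
 [  0  -1   0   0  -2 -10 -23 -27 -24 -18 -23  -4   1   0   0  -1   1]
 [ -1   0   1   0   1   0  -4  -7  -7  -4  -3   1   0   1   1   1   1]
 [  0   0   0  -1   0  -1   1   1   0   0   1   1   0   0   0   0   1]
 [  0   0   0   0   0   0  -1   1  -1   0   0   0   0   0   0   0   2]
 [  1   1   1   0   0   0   0   1   0   1   0   2   0   0   1   1   2]]
6 [243.79114465 280.81900721] [ 3.     3.    10.5   10.625] [0.4868 0.0876 0.072 ]
10 [243.8087889  280.79176817] [ 3.25   3.125 10.125 10.25 ] [0.4868 0.0876 0.072 ]
```

```bash
python3 - <<'E'
from h import *
xy=[.4866,.0875]
manip.servo_line([*xy,.124],vel=.05); manip.sleep(.2)
f0=np.array(manip.current_force());print("f0",f0.round(2),manip.current_tool_pos().round(4),manip.current_clock())
z=.124
while z>.1085:
    z-=.0015; manip.servo_line([*xy,z],vel=.03); f=np.array(manip.current_force())-f0
    print(round(z,4),manip.current_tool_pos().round(4),f.round(1))
    if f[2]>10 or np.hypot(*f[:2])>8: break
print(manip.current_wrist_torque(),manip.current_finger_gap(),manip.current_clock())
E
```

```text
f0 [-0.87 -0.19 -0.58] [0.4866 0.0876 0.124 ] 11.1083
0.1225 [0.4866 0.0875 0.1224] [ 0.1  0.1 -0.4]
0.121 [0.4865 0.0875 0.1209] [-0.  -0.9 -0.2]
0.1195 [0.4865 0.0875 0.1194] [1.  0.7 0.6]
0.118 [0.4865 0.0875 0.1179] [1.1 0.2 0.3]
0.1165 [0.4865 0.0875 0.1164] [ 0.4 -0.6  0. ]
0.115 [0.4865 0.0875 0.1149] [ 1.1 -0.1 -1.4]
0.1135 [0.4865 0.0875 0.1134] [-0.1 -0.  -0.1]
0.112 [0.4866 0.0875 0.1119] [ 0.5  0.  -0.7]
0.1105 [0.4865 0.0875 0.1104] [1.1 0.1 0.4]
0.109 [0.4865 0.0875 0.1089] [ 0.8 -0.4 -0.6]
0.1075 [0.4866 0.0875 0.1074] [-0.1  0.4 -0.8]
[ 0.01848186 -0.02959045  0.00713121] 0.04363068854549856 13.8583
```

```bash
cat >> h.py <<'E'
def F(n=8):
    L=[]
    for _ in range(n): L.append(manip.current_force()); manip.sleep(.01)
    return np.mean(L,0)
E
python3 - <<'E'
from h import *
xy=[.4866,.0875]; z=.1075; f0=F(); print("f0",f0.round(2)); t=manip.current_clock()
while z>.087:
    z-=.001 if z>.0905 else .0004
    manip.servo_line([*xy,z],vel=.04); f=F(5)-f0
    print(round(z,4),manip.current_tool_pos().round(4),f.round(1))
    if f[2]>(16 if z<.0895 else 19) or np.hypot(*f[:2])>10: break
print(manip.current_finger_gap(),t,manip.current_clock())
E
```

```text
f0 [-0.06  0.06 -1.24]
0.1065 [0.4866 0.0875 0.1065] [ 0.1 -0.1  0.2]
0.1055 [0.4866 0.0875 0.1055] [-0.1 -0.2  0.3]
0.1045 [0.4866 0.0875 0.1044] [-0.1 -0.3  0.3]
0.1035 [0.4866 0.0876 0.1035] [ 0.3  0.4 -0. ]
0.1025 [0.4867 0.0876 0.1025] [-0.1  0.7  0.6]
0.1015 [0.4868 0.0877 0.1016] [0.3 0.7 1.6]
0.1005 [0.4869 0.0877 0.1007] [0.2 0.9 4.5]
0.0995 [0.487  0.0875 0.0997] [0.7 0.1 5. ]
0.0985 [0.4871 0.0875 0.0986] [1.6 0.4 4.6]
0.0975 [0.487  0.0875 0.0976] [1.1 0.4 5.1]
0.0965 [0.4864 0.0874 0.0962] [ 1.8  0.6 -0.2]
0.0955 [0.486  0.0874 0.095 ] [ 1.3  0.3 -0.7]
0.0945 [0.4861 0.0874 0.0943] [0.3 0.7 0.3]
0.0935 [0.4863 0.0875 0.0934] [-0.6  1.   0.4]
0.0925 [0.4866 0.0875 0.0924] [-0.4  0.2  0.9]
0.0915 [0.4867 0.0875 0.0915] [0.5 0.9 1.2]
0.0905 [0.4864 0.0873 0.0901] [ 0.6  0.9 -2.3]
0.0901 [0.4864 0.0874 0.09  ] [-0.   0.  -0.9]
0.0897 [0.4866 0.0874 0.0898] [ 0.1  0.1 -0. ]
0.0893 [0.4866 0.0875 0.0893] [ 0.1 -0.   0.2]
0.0889 [0.4866 0.0875 0.0889] [-0.1 -0.2  0.6]
0.0885 [0.4866 0.0875 0.0885] [ 0.2  0.3 -0.2]
0.0881 [0.4867 0.0875 0.0882] [-0.4 -0.5  1.7]
0.0877 [0.4867 0.0875 0.0882] [-1.7 -0.5  6.1]
0.0873 [0.4867 0.0875 0.0881] [-3.6 -1.1 11.1]
0.0869 [0.4867 0.0875 0.0881] [-5.3 -1.2 15.6]
0.04385118628729356 13.925 21.5083
```

The castor is home at TCP 0.0882, with two latch snaps felt on the way. Now the tug.

```bash
python3 - <<'E'
from h import *
xy=[.4866,.0875]; f0=-1.24
manip.servo_line([*xy,.0882],vel=.02); manip.sleep(.15); print("rest",F()[2]-f0)
z=.0882; ok=False
while z<.0985:
    z+=.0004; manip.servo_line([*xy,z],vel=.02); f=F(5)[2]-f0
    print(round(z,4),manip.current_tool_pos()[2].round(4),round(f,1))
    if f<-11.6: ok=True; break
    if manip.current_tool_pos()[2]>.0958: break
if ok:
    for _ in range(8):
        manip.sleep(.04); print("hold",F(4).round(1),manip.current_tool_pos().round(4))
print(manip.current_clock())
while z>.0882: z=max(z-.001,.0882); manip.servo_line([*xy,z],vel=.03)
manip.sleep(.2); print("back",F()-[0,0,f0],manip.current_tool_pos(),manip.current_finger_gap(),manip.current_clock())
E
```

```text
rest 2.894539974195947
0.0886 0.0885 0.1
0.089 0.089 0.3
0.0894 0.0894 -0.2
0.0898 0.0898 -0.1
0.0902 0.0901 -1.7
0.0906 0.0904 -4.7
0.091 0.0908 -7.3
0.0914 0.0912 -10.4
0.0918 0.0916 -13.1
hold [  2.4   0.8 -14.2] [0.4864 0.0874 0.0916]
hold [  2.7   0.7 -14.9] [0.4864 0.0874 0.0916]
hold [  3.1   0.6 -14.8] [0.4864 0.0874 0.0916]
hold [  2.2   0.6 -15.5] [0.4864 0.0874 0.0917]
hold [  2.5   0.7 -15.1] [0.4864 0.0874 0.0917]
hold [  2.2   0.4 -15.9] [0.4865 0.0875 0.0917]
hold [  2.8   1.1 -15.4] [0.4864 0.0875 0.0917]
hold [  2.5   0.3 -15.3] [0.4865 0.0875 0.0917]
25.2
back [-1.37223003  0.79850569  0.76172133] [0.48676795 0.08765435 0.08825486] 0.04382020443155265 26.4667
```

The tug held at about 14 N for 0.6 s and the castor was retained. I'll press lightly to confirm it is home, release, retreat and check.

```bash
python3 - <<'E'
from h import *
xy=[.4866,.0875]
manip.servo_line([*xy,.0876],vel=.02); print("press",F()[2]+1.24,manip.current_tool_pos()[2])
manip.servo_line([*xy,.0882],vel=.02); manip.sleep(.1)
effector.open_jaws(); manip.sleep(.2); print(manip.current_finger_gap(),F())
manip.servo_line([*xy,.2],vel=.12)
manip.servo_line([.42,-.16,.24],vel=.25); manip.sleep(.3)
for n in("side","top"):cv2.imwrite(f"pics/{n}5.png",viewer.get_image(n)[:,:,::-1])
a=cv2.imread("pics/side5.png")[140:230,190:310];b=cv2.imread("pics/top5.png")[220:310,190:310]
cv2.imwrite("pics/c5.png",np.hstack([cv2.resize(x,(400,300),interpolation=2) for x in(a,b)]))
print(manip.current_clock(),manip.current_tool_pos())
E
```

```text
press 6.943348489967049 0.08812627870085384
0.09168845577937416 [ 0.03568146 -0.0207218   0.29384556]
30.9917 [ 0.42010901 -0.15954867  0.23996472]
```

View pics/c5.png

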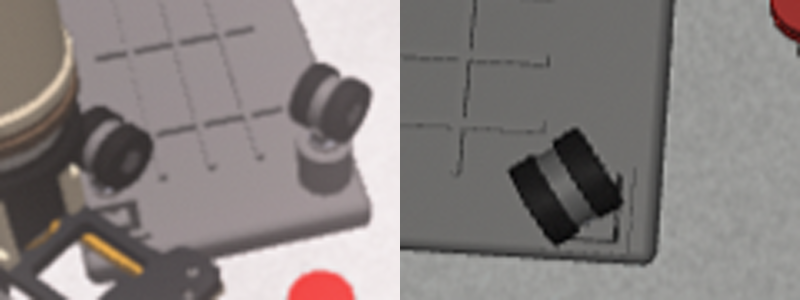

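The castor stands upright in the socket (top crop (565,185), i.e. about top (240,275)) and the gripper is clear of it. Handing in.

```bash
python3 -c "
from bench import manip
print(manip.current_force()); print(manip.hand_in())"
```

```text
[-0.27484836 -0.07023309  0.07485248]
the job is handed in; nothing more can be done
None
```

The spare castor is snapped fully home (pressed to about 16 N), held against a tug of about 14 N for roughly 0.6 s, and was released resting home; the glide foot and glue bottle were not touched, and the job is handed in at about 31 s (no verdict was returned).

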